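# Find the gap that takes the spacer blade by feel

## Task

Take the red-handled spacer blade out of its stand and try it in the three gaps of the steel checking fixture: one gap is too tight, one is too loose, and in one the blade slides to the bottom with a light springy drag. Leave the blade standing fully home in that dragging gap and let go. Feel your way: never force the blade into the tight gap or ram it against the fixture, and leave the other two blades and the two bronze flange castings alone.

Things in the scene. Friction and masses are not known exactly. Their poses are not given: they have to be found in the camera images.
- blade: spacer blade to use: steel, 6 mm thick (x) by 24 wide (y), red handle (20 x 24 x 44 mm) on top; 150 g. Origin at the centre of its foot, z up: bare steel from 0 to 75 mm, handle 75 to 119 mm; the lowest 8 mm taper to 3 mm thick. Starts upright in a 50 mm deep hole of the stand, leaning up to 3 degrees. Same when turned half round about z.
- blade_thin: a 4.5 mm thick spacer blade with a green handle, otherwise as the red one; not wanted, stays in the stand
- blade_thick: a 7.5 mm thick spacer blade with a yellow handle, otherwise as the red one; not wanted, stays in the stand
- stand: fixed wooden block 70 x 200 x 60 mm (x, y, z), origin at the centre of its underside on the table. Three upright holes, 8 x 26.5 mm (x, y) and 50 mm deep, at y = -65, 0 and 65 mm, each holding a blade; which blade is in which hole varies.
- fixture: fixed steel checking fixture, 188 mm long (y), 75 mm high, on a base plate 115 x 200 x 12 mm, blue cover plate on +x. Origin on the table, below the steel face (x = 0) that is the -x side of all three gaps. Gaps open upward at y = -65, 0, 65 mm and look alike: mouth 14 mm wide (x 0 to 14), 34 mm long (y), floor at z = 12 mm: home is 63 mm below the mouth. The blade's x lies along this x.
- gap_left (a point): mouth centre of the gap at y = +65 mm (x = 7, z = 75 mm, the fixture's top). Each gap's +x side is hidden; which gap is which varies. Loose gap: bare wall at x = 14 mm, no drag on a blade held midway, and none sideways.
- gap_middle (a point): the same at y = 0. Dragging gap (the right one): a soft spring leaf with a sloping lead-in is met when the foot of a blade held midway is about 20 to 30 mm down; from there to the floor sliding takes up to 10 N, and the leaf presses the blade 3 to 8 N towards -x, also at rest (it yields up to 10 mm; all told under 13 N). Let go, the blade is pressed on the steel face with about 5 N.
- gap_right (a point): the same at y = -65 mm. Tight gap: the same lead-in with a very stiff leaf: the blade stops about 20 to 30 mm down and the push quickly rises past 16 N.
- tight_leaf (a joint): how far the stiff leaf of the tight gap, wherever it is, has been forced back, m: 0 untouched, it may not exceed 0.0015 (its spring holds 20 N before it starts to move and rises 8 N per mm)
- flange: a square bronze flange casting, 75 x 75 mm, 47 mm tall with its round hub, origin at the centre of its underside; a bystander beyond the work
- flange2: another such bronze flange casting, a bystander

How it is judged:
By the outcome, as a careful person would: the job done as asked, in the order asked, and still so for the second after the job is handed in, with the robot touching nothing.
It also fails if it takes over 64 s, if anything falls off the work surface, if the arm or the gripper's body presses on something with over 40 N, if the wrist force passes 120 N, or if a joint passes its speed limit or range.

## Robot

A 6-joint arm with a two-finger parallel gripper is mounted at the origin on the work surface. World frame = base frame: x ahead of the robot, y to its left, z up, the work surface at z = 0. Lengths are in m, angles in rad, forces in N, time in s.
With the tool pointing down it reaches from about 0.375 to 0.925 m from the base axis. Payload 5.7 kg.
Tool frame: the origin (TCP) lies at the very end of the fingers, on their centre line; the grasp point (between the pads) lies 19 mm behind it; z points along the fingers, y is the line along which they close (so a half turn about z gives the same grasp; the last joint's range is limited). The gripper opens to 85 mm and grips with 20 to 120 N. Pads are 22 mm wide; open, the fingers measure 114 mm over their backs; the gripper's body (76 mm by 85 mm) begins 54 mm behind the grasp point. The pads swing forward as they close: fully open they stand 13 mm farther back than shut.
Start: joints at [1.033, 0.359, 1.51, -0, 1.272, -0.115], TCP at [0.246, 0.547, 0.231] pointing down, gripper open.
Joint ranges: [-2.97, 2.97], [-1.01, 2.36], [0.21, 2.38], [-0.96, 4.11], [0.2, 2.71], [-2.98, 2.98]. Speed limits (rad/s): [2.39, 2.39, 3.14, 3.14, 3.14, 3.14].

## Interface

Orientations are given as a unit quaternion [w, x, y, z].
In Python, from workcell import ctrl gives the robot as it stands. The module is installed in compiled form; this text tells all that it offers.
- The arm moves only by the tool send_rows, never from a script. Its argument "series" is a list of rows, each an object with "travel": the shift along the tool's x, y, z in mm, a list of three; "rot": the turn, a rotation vector about the tool's x, y, z in degrees, a list of three; "grip": the opening in per cent of the stroke, from 0 (shut) to 100 (fully open). A call has 1 to 12 rows; each row shifts and turns the commanded pose from where the row before left it, along the tool's axes as they then stand; what a row does not reach is not made up. A row lasts 1/8 s, in which the tool goes at most 62.5 mm and 10.7 degrees, less where a joint would pass 70% of its speed; a pose out of reach is approached as far as the arm can. A call is refused whole if a number of a shift passes 62.5 or a number of a turn 10.7, either way. A call with a gripper value outside its range is refused whole. The fingers move at their own pace and stop on an object; "newtons" is the grip in N (left out, the last holds). Time passes only in rows, so rows that do not move let the fingers close. It gives the time, the measured TCP pose, the force, the opening and the grip force at its end, in the units of the state.
- ctrl.get_state(): the state, without advancing time (a new reading comes with each control period).
- ctrl.read_camera(name): name is "side" or "top" or "wrist"; returns a dict with "image" (400x640x3 uint8, blue, green, red), "K" (3x3 intrinsics, pixels), "world_from_camera" (4x4, takes a point from camera to world coordinates). Camera axes: x right, y up, looking along -z (the intrinsics and any distortion apply to the point x, -y, -z); pixel columns grow to the right and rows downward; lengths in m; the calibration is good to about 2 mm. A picture is of the moment at which its call begins. There is no depth.
- ctrl.finish_job(): hands the job in; it is judged then, once.
The state is a dict: "time": time; "q": joint angles; "qd": joint speeds; "joint_torque": joint torques, N m; "tool_pos": TCP position; "orientation": TCP orientation; "wrist_force": force on the tool from outside, world axes, zero at the start; "ft_torque": the same for the moment, N m; "gripper_width": finger opening in m; "grip_force": force on a finger pad.
Only numpy, scipy, OpenCV 4.12 (cv2) and the standard library are available. Lean on these libraries where they do the work, as an engineer would, in place of code of your own. Each camera call takes 0.05 s, during which the arm holds its last target. There are 200 camera calls.

## Working session

There is one attempt and no reset: what is moved stays moved. The work goes in short steps, Python scripts to look and compute and a tool call to move; the robot and the scene stay as the last step left them, time stands still between calls to the robot, and variables do not carry over. Pictures are saved under pics/ and viewed, at most 10 in all, crops included, and the job is handed in when it is done.

Besides the shell and the picture viewer there is one more tool, called after "Call:" as a command line: name --argument value ..., lists and objects as JSON in quotes. send_rows: Moves the arm, as the interface text tells. Its arguments: {"type":"object","properties":{"series":{"type":"array"},"newtons":{"type":"number"}},"required":["series"]}

```bash
mkdir -p pics; python3 - <<'E'
from workcell import ctrl
import cv2,numpy as np
np.set_printoptions(precision=4,suppress=True)
s=ctrl.get_state()
for k,v in s.items(): print(k,v)
for n in("top","side"):
    c=ctrl.read_camera(n); cv2.imwrite(f"pics/{n}0.png",c["image"]); print(n,c["K"],c["world_from_camera"],[k for k in c])
E
```

```text
time 0.0
q [ 1.0329  0.3595  1.5114  0.      1.2725 -0.1151]
qd [ 0.0002 -0.0006 -0.0002 -0.0008 -0.0009  0.0006]
joint_torque [ -0.0016 -52.7605 -27.8636  -0.0004   0.0127  -0.    ]
tool_pos [0.2459 0.5466 0.2305]
orientation [-0.0003  0.2098  0.9777 -0.0008]
wrist_force [ 0.5339  0.038  -0.5763]
ft_torque [ 0.0128  0.034  -0.0225]
grip_force 0.0
gripper_width 0.08508022836837313
top [[519.6348   0.     328.7907]
 [  0.     519.6348 201.1098]
 [  0.       0.       1.    ]] [[ 0.0221  0.9888 -0.1479  0.4876]
 [-0.9997  0.0204 -0.0126 -0.0173]
 [-0.0094  0.1481  0.9889  1.0364]
 [ 0.      0.      0.      1.    ]] ['image', 'K', 'world_from_camera']
side [[517.8055   0.     318.544 ]
 [  0.     517.8055 201.5253]
 [  0.       0.       1.    ]] [[ 0.9352  0.2128 -0.2832  0.3695]
 [-0.3541  0.5445 -0.7603 -0.7475]
 [-0.0076  0.8113  0.5846  0.6306]
 [ 0.      0.      0.      1.    ]] ['image', 'K', 'world_from_camera']
```

View pics/top0.png

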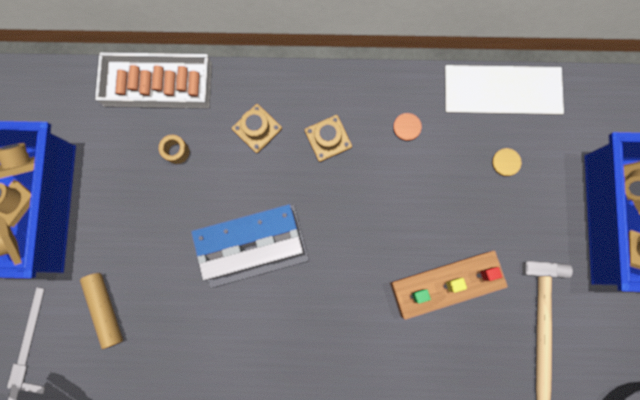

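View pics/side0.png

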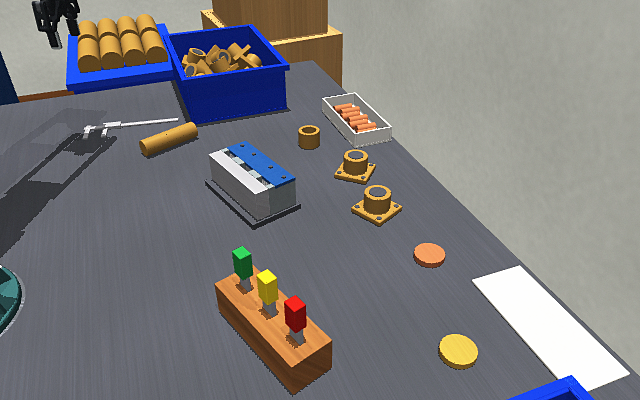

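```bash
python3 - <<'E'
import cv2,numpy as np
t=cv2.imread("pics/top0.png");s=cv2.imread("pics/side0.png")
W=np.zeros((600,800,3),np.uint8)
def put(im,x,y,w,h,k,X,Y):
    W[Y:Y+h*k,X:X+w*k]=cv2.resize(im[y:y+h,x:x+w],None,fx=k,fy=k,interpolation=cv2.INTER_CUBIC)
put(t,185,200,130,90,3,0,0); put(t,385,245,130,80,3,400,0)
put(s,200,135,110,95,3,0,280); put(s,210,240,130,100,3,400,280)
cv2.imwrite("pics/comp.png",W)
E
```

```text
(no output)
```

View pics/comp.png

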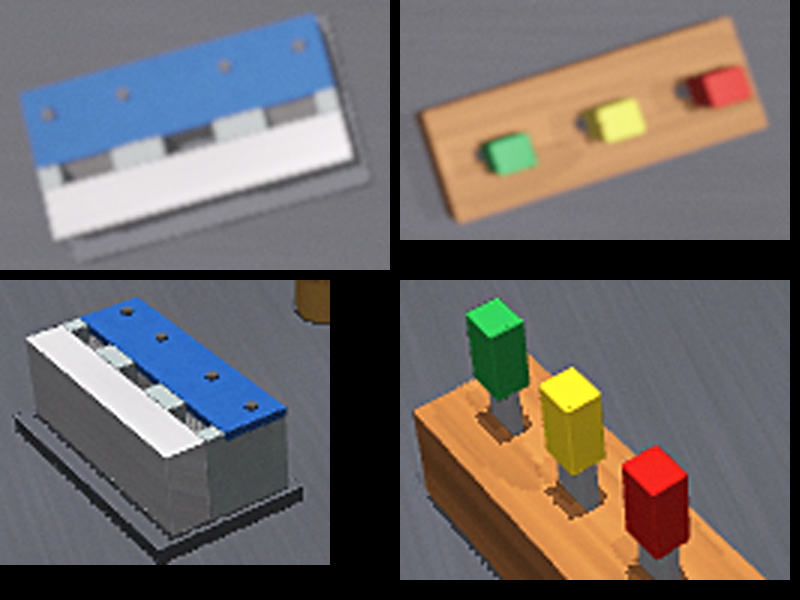

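```bash
cat > h.py <<'E'
import numpy as np,cv2
from scipy.optimize import least_squares
from scipy.spatial.transform import Rotation as R
np.set_printoptions(precision=4,suppress=True)
def proj(c,P):
    K,T=c["K"],c["world_from_camera"]; p=(np.atleast_2d(P)-T[:3,3])@T[:3,:3]
    p=p*[1,-1,-1]; u=p@K.T; return u[:,:2]/u[:,2:]
def place(v,L):  # v=x,y,yaw ; L local pts
    return R.from_euler('z',v[2]).apply(np.atleast_2d(L))+[v[0],v[1],0]
def ray(c,uv,z):
    K,T=c["K"],c["world_from_camera"]; d=np.linalg.solve(K,[uv[0],uv[1],1])*[1,-1,-1]; d=T[:3,:3]@d
    return T[:3,3]+d*(z-T[2,3])/d[2]
E
python3 - <<'E'
from h import *
from workcell import ctrl
import pickle
T=ctrl.read_camera("top");S=ctrl.read_camera("side"); pickle.dump((T,S),open("ts.pkl","wb"))
def cp(l,o,org): return (np.array(l,float)-o)/3+org-1/3
ft=cp([(42,190),(340,112),(55,240),(354,160),(63,183),(115,168),(163,156),(215,143),(267,130),(318,117)],(0,0),(185,200))
Lt=lambda w:np.array([(0,94,75),(0,-94,75),(-w,94,75),(-w,-94,75)]+[(0,y,75) for y in(82,48,17,-17,-48,-82)])/1e3
fs=cp([(27,338),(165,458),(203,442),(65,325)],(0,280),(200,135))
Ls=lambda w:np.array([(-w,94,75),(-w,-94,75),(0,-94,75),(0,94,75)])/1e3
def f(v): return np.r_[(proj(T,place(v,Lt(v[3])))-ft),(proj(S,place(v,Ls(v[3])))-fs)].ravel()
r=least_squares(f,[.45,.15,.2,30],x_scale=[.01,.01,.1,10]); print("fixture",r.x,r.fun.reshape(-1,2))
st=cp([(422,112),(730,18),(766,124),(458,222)],(400,0),(385,245)); ss=cp([(415,410),(533,355)],(400,280),(210,240))
A=np.array([(35,100,60),(35,-100,60),(-35,-100,60),(-35,100,60)])/1e3;B=np.array([(-35,100,60),(35,100,60)])/1e3
g=lambda v:np.r_[proj(T,place(v,A))-st,proj(S,place(v,B))-ss].ravel()
q=least_squares(g,[.4,-.2,.2]);print("stand",q.x,q.fun.reshape(-1,2))
print("red hole",place(q.x,[0,-.065,0]))
for n,l in(("L",.065),("M",0),("R",-.065)): print(n,place(r.x,[.007,l,.075]))
print("redtop side",ray(S,cp([(656,470)],(400,280),(210,240))[0],.129),"top",ray(T,cp([(728,86)],(400,0),(385,245))[0],.129))
E
```

```text
fixture [ 0.5378  0.1413  0.2788 30.8224] [[ 0.2733 -0.4217]
 [-0.2054 -0.3807]
 [-0.4044 -0.7286]
 [-0.7739 -0.2343]
 [-0.3837  0.246 ]
 [ 0.2303  0.5331]
 [ 0.5623  0.2443]
 [ 1.1067 -0.117 ]
 [ 0.0423 -0.0558]
 [ 0.851  -0.399 ]
 [-0.8317 -0.6421]
 [-0.9397 -0.161 ]
 [ 0.3327 -0.4441]
 [-0.4877 -0.7623]]
stand [ 0.4834 -0.2325  0.3134] [[ 0.6393 -0.7687]
 [ 0.0806 -0.5477]
 [ 0.7059  0.4924]
 [ 0.2702 -0.4754]
 [-0.1763 -0.2829]
 [-1.4007 -1.3693]]
red hole [[ 0.5034 -0.2944  0.    ]]
L [[0.5266 0.2057 0.075 ]]
M [[0.5445 0.1432 0.075 ]]
R [[0.5624 0.0807 0.075 ]]
redtop side [ 0.5038 -0.2956  0.129 ] top [ 0.5033 -0.2934  0.129 ]
```

Call:
send_rows --series '[{"travel":[0,0,0],"rot":[0,0,9.6],"grip":100},{"travel":[0,0,0],"rot":[0,0,9.6],"grip":100},{"travel":[0,0,0],"rot":[0,0,9.6],"grip":100},{"travel":[0,0,0],"rot":[0,0,9.5],"grip":100},{"travel":[0,0,0],"rot":[0,0,9.5],"grip":80},{"travel":[-55,8,0],"rot":[0,0,0],"grip":80},{"travel":[-55,8,0],"rot":[0,0,0],"grip":80},{"travel":[-55,8,0],"rot":[0,0,0],"grip":80},{"travel":[-55,0,0],"rot":[0,0,0],"grip":80},{"travel":[-55,0,0],"rot":[0,0,0],"grip":80},{"travel":[-55,0,0],"rot":[0,0,0],"grip":80},{"travel":[-55,0,0],"rot":[0,0,0],"grip":80}]'

```text
time: 1.7
tool_pos: [0.3881, 0.1867, 0.2314]
orientation: [0.0, 0.588, 0.809, 0.0]
wrist_force: [1.0, 0.6, -0.1]
gripper_width: 0.0683
grip_force: 0.0
```

```bash
cat >> h.py <<'E'
def delta(target,yaw_y=None):
    "tool-frame mm shift to a world target; remaining turn (deg about tool z) to put tool y at world angle yaw_y"
    from workcell import ctrl
    s=ctrl.get_state(); w,x,y,z=s["orientation"]; r=R.from_quat([x,y,z,w]); M=r.as_matrix()
    print("t",s["time"],"tcp",np.array(s["tool_pos"]),"F",np.array(s["wrist_force"]),"tq",np.array(s["ft_torque"]),"w",s["gripper_width"],"gf",s["grip_force"])
    print("shift mm",M.T@(np.array(target)-s["tool_pos"])*1e3, "tool y ang",np.degrees(np.arctan2(M[1,1],M[0,1])),"z",M[:,2])
E
python3 -c "
from h import *
delta([.5035,-.2945,.2305])"
```

```text
t 1.7 tcp [0.3881 0.1867 0.2314] F [ 1.0043  0.6482 -0.0699] tq [ 0.0263 -0.0512 -0.0035] w 0.06826512938844949 gf 0.0
shift mm [-493.2992  -38.9194    0.9561] tool y ang 17.993212694750458 z [ 0.0005  0.     -1.    ]
```

Call:
send_rows --series '[{"travel":[-56,-4,0],"rot":[0,0,0],"grip":70},{"travel":[-56,-4,0],"rot":[0,0,0],"grip":70},{"travel":[-56,-4,0],"rot":[0,0,0],"grip":70},{"travel":[-56,-4,0],"rot":[0,0,0],"grip":70},{"travel":[-56,-4,0],"rot":[0,0,0],"grip":70},{"travel":[-56,-4,0],"rot":[0,0,0],"grip":70},{"travel":[-56,-4,0],"rot":[0,0,0],"grip":70},{"travel":[-56,-4,0],"rot":[0,0,0],"grip":70},{"travel":[-45,-7,0],"rot":[0,0,0],"grip":70},{"travel":[0,0,0],"rot":[0,0,0],"grip":70}]'

```text
time: 2.95
tool_pos: [0.5034, -0.2961, 0.231]
orientation: [0.001, 0.589, 0.808, -0.0]
wrist_force: [0.3, 1.1, -0.6]
gripper_width: 0.06
grip_force: 0.0
```

```bash
python3 -c "
from h import *
from workcell import ctrl
delta([.5035,-.2945,.088])
c=ctrl.read_camera('wrist'); print(c['world_from_camera']); cv2.imwrite('pics/w1.png',c['image'])
print(proj(c,[[.5035,-.2945,.129],[.5035,-.2945,.085],[.5035,-.2945,.06]]))"
```

```text
t 2.95 tcp [ 0.5034 -0.2961  0.231 ] F [ 0.2719  1.0536 -0.5729] tq [0.0507 0.0402 0.0039] w 0.059991974216801976 gf 0.0
shift mm [  1.6906   0.6099 142.9691] tool y ang 17.788068497641024 z [ 0.0005 -0.0014 -1.    ]
[[ 0.9525 -0.2914 -0.0886  0.4805]
 [ 0.3046  0.9101  0.2809 -0.2231]
 [-0.0012 -0.2945  0.9556  0.3726]
 [ 0.      0.      0.      1.    ]]
[[321.2101 198.742 ]
 [321.1802 186.231 ]
 [321.1667 180.5833]]
```

View pics/w1.png

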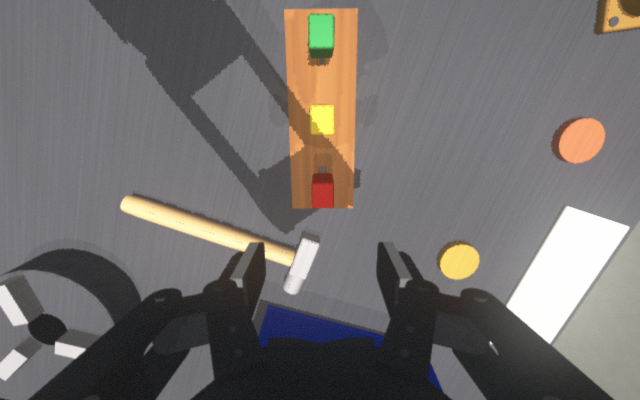

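Call:
send_rows --series '[{"travel":[1.7,1.5,20],"rot":[0,0,0],"grip":70},{"travel":[0,0,35],"rot":[0,0,0],"grip":70},{"travel":[0,0,35],"rot":[0,0,0],"grip":65},{"travel":[0,0,30],"rot":[0,0,0],"grip":60},{"travel":[0,0,23],"rot":[0,0,0],"grip":50},{"travel":[0,0,0],"rot":[0,0,0],"grip":35},{"travel":[0,0,0],"rot":[0,0,0],"grip":30},{"travel":[0,0,0],"rot":[0,0,0],"grip":26}]' --newtons 20

```text
time: 4.0
tool_pos: [0.5046, -0.2908, 0.0897]
orientation: [0.001, 0.588, 0.809, -0.0]
wrist_force: [-0.4, -0.3, 0.2]
gripper_width: 0.0218
grip_force: 0.0
```

Call:
send_rows --series '[{"travel":[0,0,0],"rot":[0,0,0],"grip":22},{"travel":[0,0,0],"rot":[0,0,0],"grip":18},{"travel":[0,0,0],"rot":[0,0,0],"grip":10},{"travel":[0,0,0],"rot":[0,0,0],"grip":10}]' --newtons 40

```text
time: 4.5
tool_pos: [0.5041, -0.2911, 0.0897]
orientation: [0.001, 0.588, 0.809, -0.0]
wrist_force: [-2.6, 0.3, 6.1]
gripper_width: 0.0195
grip_force: 38.7
```

```bash
python3 -c "
from h import *
delta([.5035,-.2945,.088])"
```

```text
t 4.5 tcp [ 0.5041 -0.2911  0.0897] F [-2.5873  0.3023  6.1217] tq [0.0809 0.4205 0.0465] w 0.019536548627501357 gf 38.72502565383911
shift mm [-3.0672 -1.6302  1.6821] tool y ang 17.969672932190527 z [ 0.0011 -0.0012 -1.    ]
```

Call:
send_rows --series '[{"travel":[0,0,-8],"rot":[0,0,0],"grip":10},{"travel":[0,0,-12],"rot":[0,0,0],"grip":10},{"travel":[0,0,-15],"rot":[0,0,0],"grip":10},{"travel":[0,0,-20],"rot":[0,0,0],"grip":10},{"travel":[0,0,-30],"rot":[0,0,0],"grip":10},{"travel":[0,0,-30],"rot":[0,0,0],"grip":10},{"travel":[0,0,-15],"rot":[0,0,0],"grip":10},{"travel":[0,0,0],"rot":[0,0,0],"grip":10}]' --newtons 60

```text
time: 5.5
tool_pos: [0.5044, -0.291, 0.2197]
orientation: [0.001, 0.588, 0.809, -0.0]
wrist_force: [0.5, -0.1, -1.6]
gripper_width: 0.0198
grip_force: 58.5
```

```bash
python3 -c "
from h import *
from workcell import ctrl
delta([.5624,.0807,.2])
for n in('side','wrist'):
  c=ctrl.read_camera(n); cv2.imwrite(f'pics/{n}2.png',c['image'])
  s=ctrl.get_state(); w,x,y,z=s['orientation']; M=R.from_quat([x,y,z,w]).as_matrix()
  L=np.array([[0,0,d] for d in(-.041,.003,.078)]); P=L@M.T+s['tool_pos']
  print(n,proj(c,P))
a=cv2.imread('pics/side2.png'); u,v=300,240
b=cv2.imread('pics/wrist2.png')
a=a[110:330,220:400]; b=b[130:330,220:420]
W=np.zeros((600,800,3),np.uint8); A=cv2.resize(a,None,fx=2.2,fy=2.2); B=cv2.resize(b,None,fx=2,fy=2); W[:A.shape[0],:A.shape[1]]=A; W[:B.shape[0],400:400+B.shape[1]]=B; cv2.imwrite('pics/c2.png',W)
"
```

```text
t 5.5 tcp [ 0.5044 -0.291   0.2197] F [ 0.4771 -0.0524 -1.5551] tq [-0.0119 -0.0134 -0.0396] w 0.01979264183925715 gf 58.544089794158936
shift mm [335.7117 169.8557  19.1478] tool y ang 17.978288059645607 z [ 0.0022 -0.0018 -1.    ]
side [[289.7166 221.9113]
 [291.1844 250.5045]
 [293.4273 294.1993]]
wrist [[319.1984 301.7033]
 [319.5966 251.8749]
 [319.9443 208.3781]]
```

View pics/c2.png

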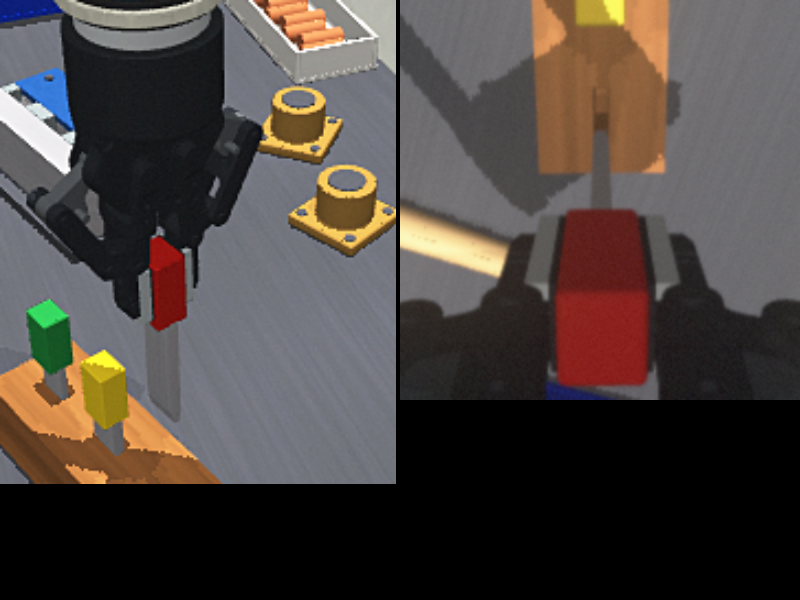

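```bash
python3 - <<'E'
from h import *
from workcell import ctrl
s=ctrl.get_state(); w,x,y,z=s['orientation']; M=R.from_quat([x,y,z,w]).as_matrix(); t=np.array(s['tool_pos'])
Wc=ctrl.read_camera('wrist'); S=ctrl.read_camera('side')
def pts(v,L): # local blade pts (x along tool x, y tool y, z up from foot), mm
    dx,dz,th=v; L=np.array(L,float); p=np.c_[L[:,0],L[:,1],79.7-L[:,2]]   # tool frame z fwd
    c=np.array([0,0,-19.]); p=R.from_euler('y',th,degrees=True).apply(p-c)+c+[dx,0,dz]
    return p/1e3@M.T+t
# rows in wrist; side image points
LW=[(-12,0,119),(12,0,119),(12,0,75)]; rows=np.array([322.5,275,235])
r=least_squares(lambda v:proj(Wc,pts(v,LW))[:,1]-rows,[0,0,0]); print("wrist dx dz tilt",r.x,r.fun)
for v in(r.x,[0,0,0],[-3,0,0],[-1,0,2]):
    # foot ends (tool x -12/+12), handle bottom near face corners, top near face
    q=(proj(S,pts(v,[(-12,0,0),(12,0,0),(-12,-10,75),(-12,10,75),(-12,-10,119),(-12,10,119)]))-[220,110])*2.2
    print(np.array(v),q.round(0).tolist())
E
```

```text
wrist dx dz tilt [-3.4474  5.1925 -1.4969] [-0.  0. -0.]
[-3.4474  5.1925 -1.4969] [[179.0, 431.0], [155.0, 409.0], [159.0, 342.0], [188.0, 326.0], [154.0, 278.0], [185.0, 263.0]]
[0 0 0] [[173.0, 420.0], [149.0, 397.0], [154.0, 332.0], [183.0, 316.0], [151.0, 268.0], [181.0, 253.0]]
[-3  0  0] [[176.0, 423.0], [152.0, 399.0], [157.0, 334.0], [187.0, 319.0], [154.0, 271.0], [185.0, 256.0]]
[-1  0  2] [[170.0, 418.0], [146.0, 394.0], [154.0, 332.0], [184.0, 317.0], [153.0, 271.0], [183.0, 256.0]]
```

Call:
send_rows --series '[{"travel":[20,20,-10],"rot":[0,0,0],"grip":10},{"travel":[40,30,0],"rot":[0,0,0],"grip":10},{"travel":[48,30,0],"rot":[0,0,0],"grip":10},{"travel":[48,30,0],"rot":[0,0,0],"grip":10},{"travel":[48,20,0],"rot":[0,0,0],"grip":10},{"travel":[48,20,0],"rot":[0,0,0],"grip":10},{"travel":[48,10,10],"rot":[0,0,0],"grip":10},{"travel":[25,7,10],"rot":[0,0,0],"grip":10},{"travel":[13.6,3,10],"rot":[0,0,0],"grip":10},{"travel":[0,0,0],"rot":[0,0,2],"grip":10},{"travel":[0,0,0],"rot":[0,0,0],"grip":10}]'

```text
time: 7.08
tool_pos: [0.5613, 0.0829, 0.1983]
orientation: [0.0, 0.603, 0.798, -0.0]
wrist_force: [-0.0, -0.7, -1.1]
gripper_width: 0.0196
grip_force: 58.9
```

```bash
python3 - <<'E'
from h import *
from workcell import ctrl
delta([.5616,.0836,.195])
W=np.zeros((600,800,3),np.uint8)
f=[.5378,.1413,.2788]
for i,(n,k) in enumerate((('wrist',0),('side',0))):
  c=ctrl.read_camera(n); cv2.imwrite(f'pics/{n}3.png',c['image'])
  L=[(a,b,.075) for a in(0,.014) for b in(-.082,-.048)]+[(0,b,.075) for b in(-.017,.017,.048,.082,.094,-.094)]
  print(n,proj(c,place(f,L)).round(1).tolist())
a=cv2.imread('pics/side3.png')[80:260,190:330];b=cv2.imread('pics/wrist3.png')[60:330,200:440]
A=cv2.resize(a,None,fx=2.8,fy=2.8);B=cv2.resize(b,None,fx=1.65,fy=1.65)
W[:A.shape[0],:A.shape[1]]=A;W[:B.shape[0],400:400+B.shape[1]]=B;cv2.imwrite('pics/c3.png',W)
E
```

```text
t 7.075 tcp [0.5613 0.0829 0.1983] F [-0.0025 -0.6753 -1.0673] tq [ 0.0135 -0.0381 -0.0541] w 0.019573440131483547 gf 58.85964274406433
shift mm [0.5447 0.4987 3.2502] tool y ang 15.8945822819632 z [-0.0001 -0.0007 -1.    ]
wrist [[314.1, 212.9], [313.8, 179.0], [328.4, 212.9], [328.6, 179.0], [313.4, 145.9], [313.1, 106.9], [312.7, 68.5], [312.3, 22.9], [312.1, 5.9], [314.2, 224.3]]
side [[264.3, 185.4], [255.2, 177.7], [270.5, 183.0], [261.3, 175.4], [247.1, 171.0], [238.7, 163.9], [231.3, 157.7], [223.5, 151.1], [220.8, 148.9], [267.7, 188.2]]
```

View pics/c3.png

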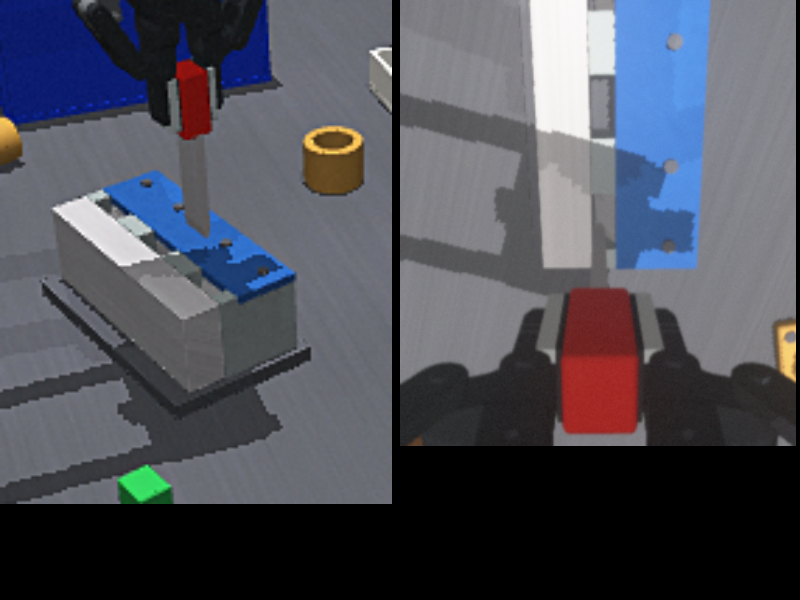

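Call:
send_rows --series '[{"travel":[1.5,1,15],"rot":[0,0,0],"grip":10},{"travel":[0,0,15],"rot":[0,0,0],"grip":10},{"travel":[0,0,8],"rot":[0,0,0],"grip":10},{"travel":[0,0,3],"rot":[0,0,0],"grip":10},{"travel":[0,0,2],"rot":[0,0,0],"grip":10},{"travel":[0,0,2],"rot":[0,0,0],"grip":10},{"travel":[0,0,2],"rot":[0,0,0],"grip":10},{"travel":[0,0,2],"rot":[0,0,0],"grip":10},{"travel":[0,0,0],"rot":[0,0,0],"grip":10}]'

```text
time: 8.3
tool_pos: [0.5614, 0.0857, 0.1492]
orientation: [-0.0, 0.602, 0.798, -0.0]
wrist_force: [0.3, -1.2, -2.1]
gripper_width: 0.0194
grip_force: 58.8
```

Call:
send_rows --series '[{"travel":[0,0,3],"rot":[0,0,0],"grip":10},{"travel":[0,0,3],"rot":[0,0,0],"grip":10},{"travel":[0,0,3],"rot":[0,0,0],"grip":10},{"travel":[0,0,3],"rot":[0,0,0],"grip":10},{"travel":[0,0,0],"rot":[0,0,0],"grip":10}]'

```text
time: 8.93
tool_pos: [0.5613, 0.0857, 0.1369]
orientation: [-0.0, 0.602, 0.799, -0.0]
wrist_force: [0.3, -0.3, -0.8]
gripper_width: 0.0194
grip_force: 58.8
```

Depth 17.8 mm. Small steps now.

Call:
send_rows --series '[{"travel":[0,0,1],"rot":[0,0,0],"grip":10},{"travel":[0,0,1],"rot":[0,0,0],"grip":10},{"travel":[0,0,0],"rot":[0,0,0],"grip":10}]'

```text
time: 9.3
tool_pos: [0.5615, 0.0857, 0.1352]
orientation: [-0.0, 0.602, 0.799, -0.0]
wrist_force: [0.2, -0.5, -1.3]
gripper_width: 0.0193
grip_force: 58.8
```

Call:
send_rows --series '[{"travel":[0,0,1],"rot":[0,0,0],"grip":10},{"travel":[0,0,0],"rot":[0,0,0],"grip":10}]'

```text
time: 9.55
tool_pos: [0.5615, 0.0857, 0.1342]
orientation: [-0.0, 0.602, 0.798, -0.0]
wrist_force: [0.2, 0.4, -1.7]
gripper_width: 0.0193
grip_force: 58.8
```

Call:
send_rows --series '[{"travel":[0,0,1],"rot":[0,0,0],"grip":10},{"travel":[0,0,0.7],"rot":[0,0,0],"grip":10},{"travel":[0,0,0],"rot":[0,0,0],"grip":10}]'

```text
time: 9.93
tool_pos: [0.5614, 0.0857, 0.1325]
orientation: [-0.0, 0.602, 0.799, -0.0]
wrist_force: [0.1, -0.3, -1.7]
gripper_width: 0.0196
grip_force: 58.8
```

Call:
send_rows --series '[{"travel":[0,0,1],"rot":[0,0,0],"grip":10},{"travel":[0,0,0.7],"rot":[0,0,0],"grip":10},{"travel":[0,0,0],"rot":[0,0,0],"grip":10}]'

```text
time: 10.3
tool_pos: [0.5615, 0.0857, 0.1308]
orientation: [-0.0, 0.602, 0.799, -0.0]
wrist_force: [0.2, 0.1, -1.9]
gripper_width: 0.0195
grip_force: 58.8
```

Call:
send_rows --series '[{"travel":[0,0,1],"rot":[0,0,0],"grip":10},{"travel":[0,0,0.7],"rot":[0,0,0],"grip":10},{"travel":[0,0,0],"rot":[0,0,0],"grip":10}]'

```text
time: 10.68
tool_pos: [0.5615, 0.0857, 0.1291]
orientation: [-0.0, 0.602, 0.799, -0.0]
wrist_force: [-0.1, -0.8, -1.2]
gripper_width: 0.0195
grip_force: 58.8
```

Depth 25.6, still free.

Call:
send_rows --series '[{"travel":[0,0,1],"rot":[0,0,0],"grip":10},{"travel":[0,0,0.7],"rot":[0,0,0],"grip":10},{"travel":[0,0,0],"rot":[0,0,0],"grip":10}]'

```text
time: 11.05
tool_pos: [0.5614, 0.0857, 0.1274]
orientation: [-0.0, 0.602, 0.799, -0.0]
wrist_force: [-0.3, -0.6, -0.8]
gripper_width: 0.0191
grip_force: 58.8
```

Call:
send_rows --series '[{"travel":[0,0,1],"rot":[0,0,0],"grip":10},{"travel":[0,0,0.7],"rot":[0,0,0],"grip":10},{"travel":[0,0,0],"rot":[0,0,0],"grip":10}]'

```text
time: 11.42
tool_pos: [0.5611, 0.0856, 0.1256]
orientation: [-0.0, 0.602, 0.799, -0.0]
wrist_force: [-1.7, -0.1, -0.9]
gripper_width: 0.0195
grip_force: 58.8
```

Call:
send_rows --series '[{"travel":[0,0,1],"rot":[0,0,0],"grip":10},{"travel":[0,0,0],"rot":[0,0,0],"grip":10}]'

```text
time: 11.68
tool_pos: [0.5609, 0.0856, 0.1246]
orientation: [-0.0, 0.602, 0.799, -0.0]
wrist_force: [-1.8, -1.1, 1.0]
gripper_width: 0.0193
grip_force: 59.0
```

Call:
send_rows --series '[{"travel":[0,0,1],"rot":[0,0,0],"grip":10},{"travel":[0,0,0],"rot":[0,0,0],"grip":10}]'

```text
time: 11.92
tool_pos: [0.5608, 0.0856, 0.1237]
orientation: [-0.0, 0.602, 0.799, -0.001]
wrist_force: [-4.0, -0.8, 3.1]
gripper_width: 0.0195
grip_force: 59.2
```

Call:
send_rows --series '[{"travel":[0,0,1],"rot":[0,0,0],"grip":10},{"travel":[0,0,0],"rot":[0,0,0],"grip":10}]'

```text
time: 12.18
tool_pos: [0.5605, 0.0855, 0.1227]
orientation: [-0.001, 0.602, 0.799, -0.001]
wrist_force: [-5.3, -1.5, 4.5]
gripper_width: 0.0193
grip_force: 59.6
```

Call:
send_rows --series '[{"travel":[0,0,1],"rot":[0,0,0],"grip":10},{"travel":[0,0,0],"rot":[0,0,0],"grip":10}]'

```text
time: 12.42
tool_pos: [0.5603, 0.0854, 0.1217]
orientation: [-0.001, 0.602, 0.799, -0.001]
wrist_force: [-5.7, -0.9, 4.7]
gripper_width: 0.0187
grip_force: 59.7
```

```bash
python3 -c "
from h import *
delta([.5616,.0836,.195])"
```

```text
t 12.425 tcp [0.5603 0.0854 0.1217] F [-5.7104 -0.9265  4.6995] tq [-0.4397  1.471   0.0043] w 0.018716834114785537 gf 59.713996052742004
shift mm [ -2.1255   0.5694 -73.2852] tool y ang 15.985498799250655 z [-0.0024 -0.0006 -1.    ]
```

Call:
send_rows --series '[{"travel":[0,0,1],"rot":[0,0,0],"grip":10},{"travel":[0,0,0.5],"rot":[0,0,0],"grip":10},{"travel":[0,0,0],"rot":[0,0,0],"grip":10}]'

```text
time: 12.8
tool_pos: [0.56, 0.0854, 0.1205]
orientation: [-0.001, 0.602, 0.799, -0.001]
wrist_force: [-7.3, -1.7, 8.6]
gripper_width: 0.0196
grip_force: 60.2
```

Call:
send_rows --series '[{"travel":[0,0,0.7],"rot":[0,0,0],"grip":10},{"travel":[0,0,0],"rot":[0,0,0],"grip":10}]'

```text
time: 13.05
tool_pos: [0.56, 0.0854, 0.1201]
orientation: [-0.001, 0.602, 0.799, -0.001]
wrist_force: [-8.1, -2.0, 10.8]
gripper_width: 0.0195
grip_force: 60.7
```

Call:
send_rows --series '[{"travel":[0,0,0.7],"rot":[0,0,0],"grip":10},{"travel":[0,0,0],"rot":[0,0,0],"grip":10}]'

```text
time: 13.3
tool_pos: [0.5601, 0.0854, 0.1199]
orientation: [-0.001, 0.602, 0.799, -0.001]
wrist_force: [-8.7, -2.4, 14.7]
gripper_width: 0.019
grip_force: 61.4
```

Call:
send_rows --series '[{"travel":[0,0,-5],"rot":[0,0,0],"grip":10},{"travel":[0,0,-10],"rot":[0,0,0],"grip":10},{"travel":[0,0,-15],"rot":[0,0,0],"grip":10},{"travel":[0,0,-18],"rot":[0,0,0],"grip":10},{"travel":[0,0,-8],"rot":[0,0,0],"grip":10},{"travel":[0,0,0],"rot":[0,0,0],"grip":10}]'

```text
time: 14.05
tool_pos: [0.5625, 0.0858, 0.176]
orientation: [0.001, 0.602, 0.799, 0.001]
wrist_force: [-0.1, -0.7, -1.2]
gripper_width: 0.0196
grip_force: 59.7
```

```bash
python3 - <<'E'
from h import *
from workcell import ctrl
delta([.5615,.0857,.175])
c=ctrl.read_camera('wrist'); cv2.imwrite('pics/wrist4.png',c['image'])
f=[.5378,.1413,.2788]
L=[(a,b,.075) for a in(0,.014) for b in(-.017,.017,.048,.082)]
print(proj(c,place(f,L)).round(1).tolist())
cv2.imwrite('pics/c4.png',cv2.resize(c['image'][0:335,220:420],None,fx=1.79,fy=1.79))
E
```

```text
t 14.05 tcp [0.5625 0.0858 0.176 ] F [-0.0686 -0.6973 -1.1931] tq [-0.0109 -0.047  -0.0966] w 0.019567777468787524 gf 59.67665612697601
shift mm [ 0.2132 -1.0139  0.9565] tool y ang 15.976211983146309 z [ 0.0026  0.0001 -1.    ]
[[310.1, 151.9], [309.6, 109.6], [309.1, 67.8], [308.5, 17.8], [326.7, 151.9], [327.0, 109.6], [327.2, 67.8], [327.4, 17.8]]
```

View pics/c4.png

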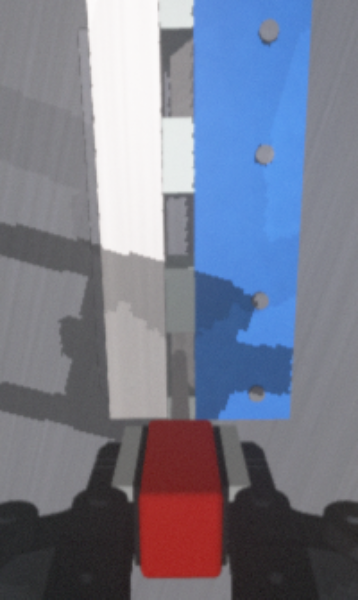

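Call:
send_rows --series '[{"travel":[30,-0.7,0],"rot":[0,0,0],"grip":10},{"travel":[25,0,0],"rot":[0,0,0],"grip":10},{"travel":[10,0,0],"rot":[0,0,0],"grip":10},{"travel":[0,0,8],"rot":[0,0,0],"grip":10},{"travel":[0,0,8],"rot":[0,0,0],"grip":10},{"travel":[0,0,3],"rot":[0,0,0],"grip":10},{"travel":[0,0,2],"rot":[0,0,0],"grip":10},{"travel":[0,0,2],"rot":[0,0,0],"grip":10},{"travel":[0,0,2],"rot":[0,0,0],"grip":10},{"travel":[0,0,2],"rot":[0,0,0],"grip":10},{"travel":[0,0,0],"rot":[0,0,0],"grip":10}]'

```text
time: 15.48
tool_pos: [0.5428, 0.148, 0.1478]
orientation: [-0.0, 0.602, 0.799, -0.0]
wrist_force: [-0.1, 0.3, -1.8]
gripper_width: 0.0197
grip_force: 59.7
```

```bash
python3 -c "
from h import *
delta(np.array([.5615,.0857,.137])+[-.0179,.0625,0])"
```

```text
t 15.475 tcp [0.5428 0.148  0.1478] F [-0.1452  0.345  -1.7566] tq [-0.0539  0.0393 -0.0099] w 0.019700384845954648 gf 59.65297758579254
shift mm [-0.0195  0.784  10.7584] tool y ang 15.979660789789351 z [-0.0003 -0.0001 -1.    ]
```

Call:
send_rows --series '[{"travel":[0,0.7,0],"rot":[0,0,0],"grip":10},{"travel":[0,0,3],"rot":[0,0,0],"grip":10},{"travel":[0,0,3],"rot":[0,0,0],"grip":10},{"travel":[0,0,3],"rot":[0,0,0],"grip":10},{"travel":[0,0,3],"rot":[0,0,0],"grip":10},{"travel":[0,0,0],"rot":[0,0,0],"grip":10}]'

```text
time: 16.23
tool_pos: [0.5433, 0.1481, 0.1355]
orientation: [-0.0, 0.602, 0.799, -0.0]
wrist_force: [0.3, -0.1, -1.8]
gripper_width: 0.0196
grip_force: 59.7
```

Call:
send_rows --series '[{"travel":[0,0,1.5],"rot":[0,0,0],"grip":10},{"travel":[0,0,1.5],"rot":[0,0,0],"grip":10},{"travel":[0,0,0],"rot":[0,0,0],"grip":10}]'

```text
time: 16.6
tool_pos: [0.5435, 0.1482, 0.1328]
orientation: [-0.0, 0.602, 0.798, -0.0]
wrist_force: [0.0, 0.3, -1.2]
gripper_width: 0.0195
grip_force: 59.7
```

Call:
send_rows --series '[{"travel":[0,0,1.5],"rot":[0,0,0],"grip":10},{"travel":[0,0,1.5],"rot":[0,0,0],"grip":10},{"travel":[0,0,0],"rot":[0,0,0],"grip":10}]'

```text
time: 16.98
tool_pos: [0.5435, 0.1482, 0.1297]
orientation: [-0.0, 0.602, 0.799, -0.0]
wrist_force: [-0.1, 0.6, -1.3]
gripper_width: 0.0192
grip_force: 59.7
```

Call:
send_rows --series '[{"travel":[0,0,1],"rot":[0,0,0],"grip":10},{"travel":[0,0,1],"rot":[0,0,0],"grip":10},{"travel":[0,0,0],"rot":[0,0,0],"grip":10}]'

```text
time: 17.35
tool_pos: [0.5436, 0.1482, 0.1278]
orientation: [-0.0, 0.602, 0.799, -0.0]
wrist_force: [0.3, 0.3, -0.8]
gripper_width: 0.0194
grip_force: 59.7
```

Call:
send_rows --series '[{"travel":[0,0,1.5],"rot":[0,0,0],"grip":10},{"travel":[0,0,1.5],"rot":[0,0,0],"grip":10},{"travel":[0,0,0],"rot":[0,0,0],"grip":10}]'

```text
time: 17.73
tool_pos: [0.5435, 0.1481, 0.1247]
orientation: [-0.0, 0.602, 0.798, -0.0]
wrist_force: [1.0, -0.7, -1.2]
gripper_width: 0.0194
grip_force: 59.7
```

Call:
send_rows --series '[{"travel":[0,0,1],"rot":[0,0,0],"grip":10},{"travel":[0,0,1],"rot":[0,0,0],"grip":10},{"travel":[0,0,0],"rot":[0,0,0],"grip":10}]'

```text
time: 18.1
tool_pos: [0.5436, 0.1482, 0.1228]
orientation: [-0.0, 0.602, 0.799, -0.0]
wrist_force: [0.2, 0.1, -0.8]
gripper_width: 0.0192
grip_force: 59.7
```

Call:
send_rows --series '[{"travel":[0,0,2],"rot":[0,0,0],"grip":10},{"travel":[0,0,2],"rot":[0,0,0],"grip":10},{"travel":[0,0,2],"rot":[0,0,0],"grip":10},{"travel":[0,0,0],"rot":[0,0,0],"grip":10}]'

```text
time: 18.6
tool_pos: [0.5434, 0.1481, 0.1166]
orientation: [-0.0, 0.602, 0.799, -0.0]
wrist_force: [-0.1, -0.7, -2.6]
gripper_width: 0.0194
grip_force: 59.7
```

Call:
send_rows --series '[{"travel":[0,0,2],"rot":[0,0,0],"grip":10},{"travel":[0,0,2],"rot":[0,0,0],"grip":10},{"travel":[0,0,2],"rot":[0,0,0],"grip":10},{"travel":[0,0,0],"rot":[0,0,0],"grip":10}]'

```text
time: 19.1
tool_pos: [0.5434, 0.1481, 0.1107]
orientation: [-0.0, 0.602, 0.799, -0.0]
wrist_force: [-0.4, -0.1, -1.4]
gripper_width: 0.0197
grip_force: 59.7
```

Depth 44 mm with no force: middle is loose. Withdraw, on to the left gap.

Call:
send_rows --series '[{"travel":[0,0,-20],"rot":[0,0,0],"grip":10},{"travel":[0,0,-25],"rot":[0,0,0],"grip":10},{"travel":[0,0,-18],"rot":[0,0,0],"grip":10},{"travel":[0,0,0],"rot":[0,0,0],"grip":10},{"travel":[20,0,0],"rot":[0,0,0],"grip":10},{"travel":[25,0,0],"rot":[0,0,0],"grip":10},{"travel":[20,0,0],"rot":[0,0,0],"grip":10},{"travel":[0,0,8],"rot":[0,0,0],"grip":10},{"travel":[0,0,0],"rot":[0,0,0],"grip":10}]'

```text
time: 20.23
tool_pos: [0.5248, 0.2105, 0.1646]
orientation: [-0.001, 0.602, 0.799, -0.001]
wrist_force: [0.2, -0.6, -0.8]
gripper_width: 0.0193
grip_force: 59.6
```

```bash
python3 -c "
from h import *
delta(np.array([.5615,.0857,.137])+2*np.array([-.0179,.0625,0]))"
```

```text
t 20.225 tcp [0.5248 0.2105 0.1646] F [ 0.2235 -0.5799 -0.8252] tq [ 0.0531 -0.0198 -0.0047] w 0.019260983904355645 gf 59.646883606910706
shift mm [-0.0865  0.9668 27.642 ] tool y ang 16.022914114148445 z [-0.0022 -0.0011 -1.    ]
```

Call:
send_rows --series '[{"travel":[0,0.4,4],"rot":[0,0,0],"grip":10},{"travel":[0,0,4],"rot":[0,0,0],"grip":10},{"travel":[0,0,2],"rot":[0,0,0],"grip":10},{"travel":[0,0,2],"rot":[0,0,0],"grip":10},{"travel":[0,0,2],"rot":[0,0,0],"grip":10},{"travel":[0,0,2],"rot":[0,0,0],"grip":10},{"travel":[0,0,0],"rot":[0,0,0],"grip":10}]'

```text
time: 21.1
tool_pos: [0.526, 0.2108, 0.1497]
orientation: [-0.0, 0.602, 0.799, -0.0]
wrist_force: [-0.3, 0.2, -1.5]
gripper_width: 0.0192
grip_force: 59.6
```

Call:
send_rows --series '[{"travel":[0,0,3],"rot":[0,0,0],"grip":10},{"travel":[0,0,3],"rot":[0,0,0],"grip":10},{"travel":[0,0,2],"rot":[0,0,0],"grip":10},{"travel":[0,0,2],"rot":[0,0,0],"grip":10},{"travel":[0,0,2],"rot":[0,0,0],"grip":10},{"travel":[0,0,0],"rot":[0,0,0],"grip":10}]'

```text
time: 21.85
tool_pos: [0.526, 0.2107, 0.1377]
orientation: [-0.0, 0.602, 0.799, -0.0]
wrist_force: [0.1, -0.5, -1.1]
gripper_width: 0.019
grip_force: 59.6
```

Call:
send_rows --series '[{"travel":[0,0,1.5],"rot":[0,0,0],"grip":10},{"travel":[0,0,1.5],"rot":[0,0,0],"grip":10},{"travel":[0,0,0],"rot":[0,0,0],"grip":10}]'

```text
time: 22.22
tool_pos: [0.526, 0.2107, 0.1347]
orientation: [-0.0, 0.602, 0.799, -0.0]
wrist_force: [-0.1, 0.8, -1.1]
gripper_width: 0.019
grip_force: 59.6
```

Call:
send_rows --series '[{"travel":[0,0,1.5],"rot":[0,0,0],"grip":10},{"travel":[0,0,1],"rot":[0,0,0],"grip":10},{"travel":[0,0,0],"rot":[0,0,0],"grip":10}]'

```text
time: 22.6
tool_pos: [0.526, 0.2107, 0.1323]
orientation: [-0.0, 0.602, 0.799, -0.0]
wrist_force: [-0.9, 0.7, -1.5]
gripper_width: 0.019
grip_force: 59.6
```

Call:
send_rows --series '[{"travel":[0,0,1],"rot":[0,0,0],"grip":10},{"travel":[0,0,1],"rot":[0,0,0],"grip":10},{"travel":[0,0,0],"rot":[0,0,0],"grip":10}]'

```text
time: 22.98
tool_pos: [0.526, 0.2108, 0.1303]
orientation: [-0.0, 0.602, 0.799, -0.0]
wrist_force: [-0.7, -1.2, -1.5]
gripper_width: 0.0194
grip_force: 59.6
```

Call:
send_rows --series '[{"travel":[0,0,1],"rot":[0,0,0],"grip":10},{"travel":[0,0,1],"rot":[0,0,0],"grip":10},{"travel":[0,0,0],"rot":[0,0,0],"grip":10}]'

```text
time: 23.35
tool_pos: [0.5258, 0.2107, 0.1282]
orientation: [-0.0, 0.602, 0.799, -0.0]
wrist_force: [-1.3, -1.0, -1.4]
gripper_width: 0.0195
grip_force: 59.7
```

Call:
send_rows --series '[{"travel":[0,0,1],"rot":[0,0,0],"grip":10},{"travel":[0,0,1],"rot":[0,0,0],"grip":10},{"travel":[0,0,0],"rot":[0,0,0],"grip":10}]'

```text
time: 23.72
tool_pos: [0.5255, 0.2106, 0.1262]
orientation: [-0.0, 0.602, 0.799, -0.001]
wrist_force: [-2.8, -1.2, -1.0]
gripper_width: 0.0195
grip_force: 59.8
```

Call:
send_rows --series '[{"travel":[0,0,1],"rot":[0,0,0],"grip":10},{"travel":[0,0,1],"rot":[0,0,0],"grip":10},{"travel":[0,0,0],"rot":[0,0,0],"grip":10}]'

```text
time: 24.1
tool_pos: [0.5256, 0.2106, 0.1242]
orientation: [-0.0, 0.602, 0.799, -0.0]
wrist_force: [-4.0, -0.9, 1.7]
gripper_width: 0.0192
grip_force: 60.0
```

Call:
send_rows --series '[{"travel":[0,0,1],"rot":[0,0,0],"grip":10},{"travel":[0,0,1],"rot":[0,0,0],"grip":10},{"travel":[0,0,0],"rot":[0,0,0],"grip":10}]'

```text
time: 24.48
tool_pos: [0.5259, 0.2107, 0.1223]
orientation: [-0.0, 0.602, 0.799, -0.0]
wrist_force: [-4.3, -1.5, 3.3]
gripper_width: 0.0192
grip_force: 60.1
```

Call:
send_rows --series '[{"travel":[0,0,1],"rot":[0,0,0],"grip":10},{"travel":[0,0,0.5],"rot":[0,0,0],"grip":10},{"travel":[0,0,0],"rot":[0,0,0],"grip":10}]'

```text
time: 24.85
tool_pos: [0.526, 0.2107, 0.1208]
orientation: [-0.0, 0.602, 0.799, -0.0]
wrist_force: [-4.9, -1.6, 3.7]
gripper_width: 0.0195
grip_force: 60.2
```

Call:
send_rows --series '[{"travel":[0,0,1],"rot":[0,0,0],"grip":10},{"travel":[0,0,1],"rot":[0,0,0],"grip":10},{"travel":[0,0,0],"rot":[0,0,0],"grip":10}]'

```text
time: 25.22
tool_pos: [0.5258, 0.2107, 0.1187]
orientation: [-0.0, 0.602, 0.799, -0.0]
wrist_force: [-4.8, -1.6, 3.8]
gripper_width: 0.0195
grip_force: 60.2
```

Call:
send_rows --series '[{"travel":[0,0,1],"rot":[0,0,0],"grip":10},{"travel":[0,0,1],"rot":[0,0,0],"grip":10},{"travel":[0,0,0],"rot":[0,0,0],"grip":10}]'

```text
time: 25.6
tool_pos: [0.5257, 0.2106, 0.1167]
orientation: [-0.0, 0.602, 0.799, -0.0]
wrist_force: [-5.0, -0.9, 3.0]
gripper_width: 0.0194
grip_force: 60.3
```

Call:
send_rows --series '[{"travel":[0,0,2],"rot":[0,0,0],"grip":10},{"travel":[0,0,2],"rot":[0,0,0],"grip":10},{"travel":[0,0,2],"rot":[0,0,0],"grip":10},{"travel":[0,0,2],"rot":[0,0,0],"grip":10},{"travel":[0,0,2],"rot":[0,0,0],"grip":10},{"travel":[0,0,0],"rot":[0,0,0],"grip":10}]'

```text
time: 26.35
tool_pos: [0.5249, 0.2104, 0.1063]
orientation: [-0.001, 0.602, 0.799, -0.001]
wrist_force: [-6.6, -2.6, 1.6]
gripper_width: 0.0196
grip_force: 60.2
```

Call:
send_rows --series '[{"travel":[0,0,2],"rot":[0,0,0],"grip":10},{"travel":[0,0,2],"rot":[0,0,0],"grip":10},{"travel":[0,0,2],"rot":[0,0,0],"grip":10},{"travel":[0,0,2],"rot":[0,0,0],"grip":10},{"travel":[0,0,0],"rot":[0,0,0],"grip":10}]'

```text
time: 26.98
tool_pos: [0.5245, 0.2103, 0.0979]
orientation: [-0.001, 0.602, 0.799, -0.001]
wrist_force: [-6.1, -1.5, 0.5]
gripper_width: 0.0193
grip_force: 60.1
```

Call:
send_rows --series '[{"travel":[0,0,1.5],"rot":[0,0,0],"grip":10},{"travel":[0,0,1.5],"rot":[0,0,0],"grip":10},{"travel":[0,0,1],"rot":[0,0,0],"grip":10},{"travel":[0,0,0],"rot":[0,0,0],"grip":10}]'

```text
time: 27.48
tool_pos: [0.5247, 0.2103, 0.0941]
orientation: [-0.001, 0.602, 0.799, -0.001]
wrist_force: [-5.6, -1.5, 1.1]
gripper_width: 0.0193
grip_force: 60.1
```

Call:
send_rows --series '[{"travel":[0,0,1],"rot":[0,0,0],"grip":10},{"travel":[0,0,0],"rot":[0,0,0],"grip":10}]'

```text
time: 27.72
tool_pos: [0.5247, 0.2103, 0.0931]
orientation: [-0.001, 0.602, 0.799, -0.001]
wrist_force: [-5.8, -2.4, 0.5]
gripper_width: 0.0191
grip_force: 60.2
```

Call:
send_rows --series '[{"travel":[0,0,1],"rot":[0,0,0],"grip":10},{"travel":[0,0,0],"rot":[0,0,0],"grip":10}]'

```text
time: 27.98
tool_pos: [0.5247, 0.2103, 0.0921]
orientation: [-0.001, 0.602, 0.799, -0.001]
wrist_force: [-6.0, -2.4, 1.3]
gripper_width: 0.0194
grip_force: 60.2
```

Call:
send_rows --series '[{"travel":[0,0,0.7],"rot":[0,0,0],"grip":10},{"travel":[0,0,0],"rot":[0,0,0],"grip":10}]'

```text
time: 28.22
tool_pos: [0.5248, 0.2104, 0.0918]
orientation: [-0.001, 0.602, 0.799, -0.001]
wrist_force: [-5.5, -1.6, 4.2]
gripper_width: 0.0194
grip_force: 60.6
```

Call:
send_rows --series '[{"travel":[0,-0.8,0],"rot":[0,0,0],"grip":10},{"travel":[0,-0.8,0],"rot":[0,0,0],"grip":10},{"travel":[0,-0.8,0],"rot":[0,0,0],"grip":10},{"travel":[0,0,0],"rot":[0,0,0],"grip":10}]'

```text
time: 28.72
tool_pos: [0.5233, 0.2099, 0.0918]
orientation: [-0.0, 0.602, 0.799, -0.0]
wrist_force: [-5.1, -1.7, -0.8]
gripper_width: 0.0194
grip_force: 60.0
```

Call:
send_rows --series '[{"travel":[0,0,0.5],"rot":[0,0,0],"grip":10},{"travel":[0,0,0],"rot":[0,0,0],"grip":10}]'

```text
time: 28.98
tool_pos: [0.5234, 0.21, 0.0918]
orientation: [-0.0, 0.602, 0.799, -0.0]
wrist_force: [-5.9, -3.2, 4.4]
gripper_width: 0.0196
grip_force: 60.6
```

Call:
send_rows --series '[{"travel":[0,-0.8,0],"rot":[0,0,0],"grip":10},{"travel":[0,0,0],"rot":[0,0,0],"grip":22},{"travel":[0,0,0],"rot":[0,0,0],"grip":25},{"travel":[0,0,0],"rot":[0,0,0],"grip":30},{"travel":[0,0,0],"rot":[0,0,0],"grip":45},{"travel":[0,0,0],"rot":[0,0,0],"grip":60},{"travel":[0,0,0],"rot":[0,0,0],"grip":60},{"travel":[0,0,0],"rot":[0,0,0],"grip":60}]' --newtons 20

```text
time: 29.98
tool_pos: [0.5232, 0.2099, 0.0917]
orientation: [0.0, 0.602, 0.798, 0.0]
wrist_force: [0.5, -0.6, 0.1]
gripper_width: 0.0514
grip_force: 0.0
```

```bash
python3 - <<'E'
from h import *
from workcell import ctrl
delta([.523,.21,.2])
c=ctrl.read_camera('side'); d=ctrl.read_camera('wrist')
cv2.imwrite('pics/side5.png',c['image'])
W=np.zeros((540,800,3),np.uint8)
W[:540,:390]=cv2.resize(c['image'][70:250,190:320],(390,540)); W[:400,400:800]=d['image'][:,120:520]; cv2.imwrite('pics/c5.png',W)
E
```

```text
t 29.975 tcp [0.5232 0.2099 0.0917] F [ 0.5349 -0.5716  0.1097] tq [-0.0087  0.0283 -0.0323] w 0.05135191495442187 gf 0.0
shift mm [   0.1042   -0.1224 -108.2866] tool y ang 15.973322075074705 z [ 0.0002 -0.     -1.    ]
```

View pics/c5.png

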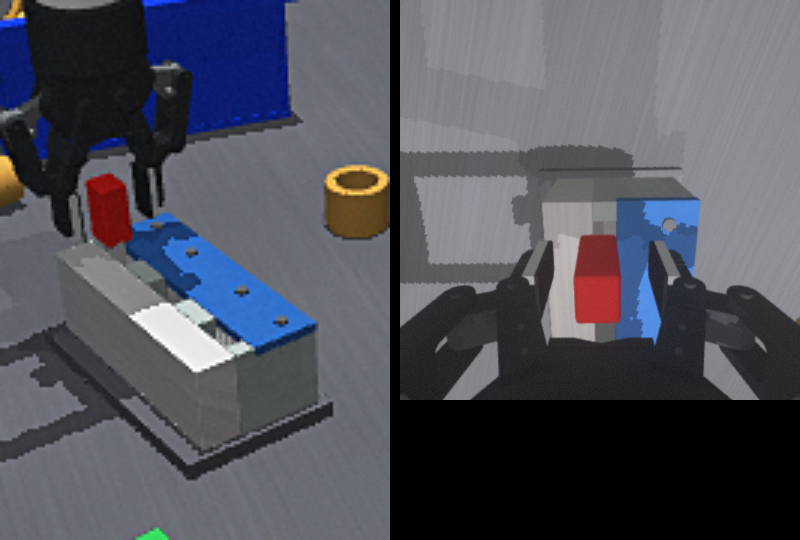

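The blade stands free between the open fingers in the left gap. I'm retreating straight up.

Call:
send_rows --series '[{"travel":[0,0,-10],"rot":[0,0,0],"grip":60},{"travel":[0,0,-20],"rot":[0,0,0],"grip":60},{"travel":[0,0,-30],"rot":[0,0,0],"grip":60},{"travel":[0,0,-40],"rot":[0,0,0],"grip":60},{"travel":[0,0,-30],"rot":[0,0,0],"grip":60},{"travel":[0,0,0],"rot":[0,0,0],"grip":60},{"travel":[0,0,0],"rot":[0,0,0],"grip":60}]'

```text
time: 30.95
tool_pos: [0.5226, 0.2098, 0.2215]
orientation: [-0.0, 0.602, 0.799, -0.0]
wrist_force: [-0.4, 0.4, 1.0]
gripper_width: 0.0512
grip_force: 0.0
```

```bash
python3 - <<'E'
from h import *
from workcell import ctrl
delta([.523,.21,.2])
c=ctrl.read_camera('side')
f=[.5378,.1413,.2788]
print("pred home handle top center / bottom px in crop", ((proj(c,place(f,[[.003,.065,.131],[.003,.065,.087]]))-[190,70])*3).round(0).tolist())
cv2.imwrite('pics/c6.png',cv2.resize(c['image'][70:250,190:320],(390,540)))
E
```

```text
t 30.95 tcp [0.5226 0.2098 0.2215] F [-0.4298  0.4164  0.9735] tq [-0.03    0.0107  0.0442] w 0.051249726088434595 gf 0.0
shift mm [ 0.0718  0.483  21.4575] tool y ang 15.977373061214765 z [-0.0005 -0.0002 -1.    ]
pred home handle top center / bottom px in crop [[107.0, 181.0], [114.0, 237.0]]
```

View pics/c6.png

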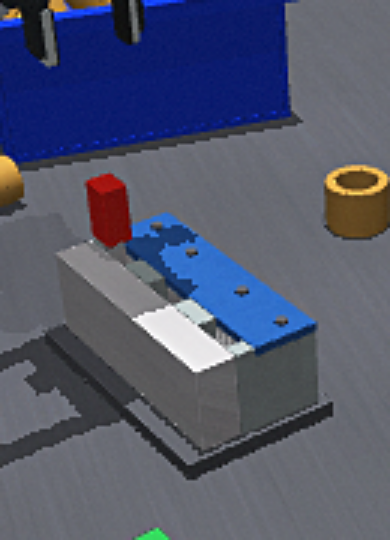

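The picture shows the handle's top centre at about (107, 182) in the crop. The predicted home position is (107, 181), so the blade is upright, home and clear of the gripper.

```bash
python3 -c "
from workcell import ctrl
print(ctrl.finish_job())"
```

```text
the job is handed in; nothing more can be done
None
```

The red blade stands fully home and released in the left gap (the dragging one); I found the right gap tight and the middle gap loose, and the job was handed in at about 31 s.

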